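# Lay the upright spice jar down in its lane and shut the spice drawer

### The arm

A 6-joint arm with a two-finger parallel gripper is mounted at the origin on a cart in front of the work surface, level with it; the furniture and walls round the work are solid. World frame = base frame: x ahead of the robot, y to its left, z up, the work surface at z = 0. Lengths are in mm, angles in rad, forces in N, time in s.
With the tool pointing down it reaches from about 275 to 1000 mm from the base axis. Payload 8.4 kg.
Tool frame: the origin (TCP) lies at the very end of the fingers, on their centre line; the grasp point (between the pads) lies 19 mm behind it (r.tcp_to_grasp is the distance from the TCP to the grasp point, in mm); z points along the fingers, y is the line along which they close (so a half turn about z gives the same grasp; the last joint's range is limited). The gripper opens to 85 mm and grips with 20 to 120 N. Pads are 22 mm wide; open, the fingers measure 114 mm over their backs; the gripper's body (76 mm by 85 mm) begins 54 mm behind the grasp point. The pads swing forward as they close: fully open they stand 13 mm farther back than shut.
Start: joints at [-1.184, 0.353, 1.633, -0, 1.155, -0.002], TCP at [236.923, -578.356, 231.281] pointing down, gripper open.
Joint ranges: [-2.63, 2.63], [-0.92, 2.1], [0.06, 2.66], [-1.3, 4.44], [0, 2.69], [-3.02, 3.02]. Speed limits (rad/s): [2.22, 2.22, 2.79, 3.14, 3.14, 3.14].

### API

Orientations are given as [roll, pitch, yaw] about the fixed x, y, z axes, in that order (R = Rz(yaw) Ry(pitch) Rx(roll)).
In Python, from rig import r gives the robot as it stands. The module is installed in compiled form; this text tells all that it offers.
- The arm moves only by the tool play_rows, never from a script. Its argument "rows" is a list of rows, each an object with "dp": the shift along the tool's x, y, z in units of 40 mm (1.0 is 40 mm), a list of three; "turn": the turn, a rotation vector about the tool's x, y, z in units of 6 degrees (1.0 is 6 degrees), a list of three; "fingers": the closure, from 0 (fully open) to 1 (shut). In form: [{"dp": [tx, ty, tz], "turn": [wx, wy, wz], "fingers": fingers}, ...]. A call has 1 to 5 rows; each row shifts and turns the commanded pose from where the row before left it, along the tool's axes as they then stand; what a row does not reach is not made up. A row lasts 1/12 s, in which the tool goes at most 41.7 mm and 7.16 degrees, less where a joint would pass 70% of its speed; a pose out of reach is approached as far as the arm can. A call is refused whole if a number of a shift passes 1 or a number of a turn 1, either way. A call with a gripper value outside its range is refused whole. The fingers move at their own pace and stop on an object; "force" is the grip in N (left out, the last holds). Time passes only in rows, so rows that do not move let the fingers close. It gives the time, the measured TCP pose, the force, the opening and the grip force at its end, in the units of the state.
- r.sense(): the state, without advancing time (a new reading comes with each control period).
- r.grab_frame(name): name is "scene" or "top"; returns a dict with "pixels" (480x640x3 uint8, red, green, blue), "fx", "fy", "cx", "cy" (pixels), "dist" ([k1, k2, p1, p2, k3] as OpenCV has them; the pictures are not rectified), "pose" (4x4, takes a point from camera to world coordinates). Camera axes: x right, y down, z forward; pixel columns grow to the right and rows downward; lengths in mm; the calibration is good to about 2 mm. A picture is of the moment at which its call begins. There is no depth.
- r.sign_off(): hands the job in; it is judged then, once.
The state is a dict: "clock": time; "qpos": joint angles; "qvel": joint speeds; "joint_efforts": joint torques, N m; "eef_pos": TCP position; "tcp_rot": TCP orientation; "contact_force": force on the tool from outside, world axes, zero at the start; "wrist_torque": the same for the moment, N m; "opening": opening from 0.0 (shut) to 1.0 (fully open); "grasp_force": force on a finger pad.
Only numpy, scipy, OpenCV 4.12 (cv2) and the standard library are available. Lean on these libraries where they do the work, as an engineer would, in place of code of your own. Each camera call takes 0.05 s, during which the arm holds its last target. There are 200 camera calls.

### The job

One spice jar has been left standing upright in the pulled-out spice drawer, so the drawer cannot be shut. Without gripping or lifting anything, push that jar near its cap with your fingertips so that it topples along its own lane and lies flat between the dividers; then gently push the drawer fully shut, leaving everything else as it is.

Things in the scene. Friction and masses are not known exactly. Their poses are not given: they have to be found in the camera images.
- chest: Low light-wood spice chest on the counter, 175 (x) x 202 (y) x 80 (z) mm, immovable, one drawer in its front. Origin: centre of its underside on the counter; its -x face is the front, towards the robot. The opening of the drawer is only 64 mm high.
- drawer (a joint): The chest's drawer, a light slide that stays where it is left (about 1.2 N to move). Value in m: 0 = pulled right out to its stop, as at the start; 0.132 = fully shut, its front flush with the chest's front. It grows as the drawer is pushed along the chest's +x.
- drawer_floor (a point): Middle of the drawer's inner floor, 15 mm above the counter; moves with it, axes as the chest's. Three lanes run along y, each 48 mm wide (x) and 170 mm long (y = -85 to +85), parted by dividers 3 mm thick and 22 mm high; lane centres x = -47.5 (front), +3.5 (middle), +54.5 mm (back: filled, inside the chest). End walls reach 30 mm above this point, the front panel 54 mm.
- drawer_front (a point): Point to push: on the outer face of the drawer's front panel, mid-width, 35 mm above the counter, under the finger notch. The panel is 180 mm wide and 12 mm thick, from 10 to 69 mm above the counter (in the notch, the middle 56 mm of its width, up to 53 mm). It looks to the chest's -x.
- standing_jar: The spice jar standing upright in the drawer, red cap, 44 mm diameter, 105 mm tall, about 0.11 kg, in the front or the middle lane near its +y end; that lane is empty towards -y. Origin: centre of its base; z runs up to the cap. It must fall towards the chest's -y: it tips over when leaned about 25 degrees and then has room to lie down short of the lane's far end.
- jar_cap (a point): Centre of the top of the standing jar's cap, 105 mm from its base.
- lying_jar: White-capped spice jar, 43 mm diameter, 100 mm long, already lying in the other one of the two exposed lanes, cap towards -y. Origin: centre of its base; z runs along its axis to the cap. It stays lying there.
- counter_jar: Bystander: spice jar, 45 mm diameter, 106 mm tall, standing on the counter to the right (-y) of the chest. Origin: centre of its base.
- jam_jar: Bystander: glass jar with dark lid, 70 mm diameter, 86 mm tall, on the counter to the left (+y) of the chest. Origin: centre of its base.
- timer: Bystander: kitchen timer, 57 mm diameter, 47 mm tall, on top of the chest towards the back. Origin: centre of its base.
- pepper_mill: Bystander: pepper mill, 49 mm diameter, 153 mm tall, at the right. Origin: centre of its base.
- canister: Bystander: lidded canister, 92 mm diameter, 120 mm tall, at the right, behind. Origin: centre of its base.
Not all that is in view belongs to the job. Leave any turquoise look-alike of the lying_jar alone.

How it is judged:
By the outcome, as a careful person would: the job done as asked, in the order asked, and still so for the second after the job is handed in, with the robot touching nothing.
It also fails if it takes over 38 s, if anything falls off the work surface, if the arm or the gripper's body presses on something with over 40 N, if the wrist force passes 120 N, or if a joint passes its speed limit or range.

## Working session

There is one attempt and no reset: what is moved stays moved. The work goes in short steps, Python scripts to look and compute and a tool call to move; the robot and the scene stay as the last step left them, time stands still between calls to the robot, and variables do not carry over. Pictures are saved under pics/ and viewed, at most 10 in all, crops included, and the job is handed in when it is done.

Besides the shell and the picture viewer there is one more tool, called after "Call:" as name(argument=value, ...) on one line, values as JSON. play_rows: Moves the arm, as the interface text tells. Its arguments: {"type":"object","properties":{"rows":{"type":"array"},"force":{"type":"number"}},"required":["rows"]}

```bash
mkdir -p pics; cat > h.py <<'E'
import numpy as np,cv2
from rig import r
def grab(n,f):
    g=r.grab_frame(n); cv2.imwrite(f,cv2.cvtColor(g["pixels"],cv2.COLOR_RGB2BGR)); 
    import pickle; g2={k:g[k] for k in g if k!="pixels"}; pickle.dump(g2,open(n+".pkl","wb")); return g
def cal(n):
    import pickle; return pickle.load(open(n+".pkl","rb"))
def K(g): return np.array([[g["fx"],0,g["cx"]],[0,g["fy"],g["cy"]],[0,0,1.]])
def atz(n,uv,z):
    g=cal(n); P=np.array(g["pose"]); p=cv2.undistortPoints(np.array([[uv]],float),K(g),np.array(g["dist"],float))[0,0]
    d=P[:3,:3]@[p[0],p[1],1]; o=P[:3,3]; return o+d*(z-o[2])/d[2]
def proj(n,X):
    g=cal(n); W=np.linalg.inv(np.array(g["pose"])); return cv2.projectPoints(np.array(X,float).reshape(-1,1,3),cv2.Rodrigues(W[:3,:3])[0],W[:3,3],K(g),np.array(g["dist"],float))[0][:,0]
E
python3 - <<'E'
from h import *
for n in("scene","top"):
    g=grab(n,f"pics/{n}0.png"); print(n,np.round(g["pose"],2).tolist(),g["fx"])
print(r.sense())
E
```

```text
scene [[-0.84, -0.28, 0.46, 17.85], [-0.54, 0.44, -0.71, 713.53], [-0.0, -0.85, -0.53, 679.62], [0.0, 0.0, 0.0, 1.0]] 492.1044768467678
top [[0.01, -0.98, 0.2, 298.95], [-1.0, -0.01, 0.01, -103.16], [-0.01, -0.2, -0.98, 1291.63], [0.0, 0.0, 0.0, 1.0]] 500.0932786300804
{'clock': 0.1, 'qpos': array([-1.18440722e+00,  3.53608714e-01,  1.63408073e+00,  1.51969441e-05,
        1.15519049e+00, -2.40744104e-03]), 'qvel': array([-0.00076102, -0.00076305, -0.00296421, -0.00147244, -0.00209204,
       -0.00031834]), 'joint_efforts': array([ 3.51145973e-04, -6.06359196e+01, -3.42820072e+01,  9.05629850e-05,
        4.06999417e-03,  6.46096382e-06]), 'eef_pos': array([ 236.7567423 , -577.94742463,  230.60915183]), 'tcp_rot': array([-3.14030541e+00, -1.69943552e-05,  3.88790390e-01]), 'contact_force': array([-0.07792677,  0.72909557, -0.62722473]), 'wrist_torque': array([0.02098244, 0.00841327, 0.02035289]), 'grasp_force': 0.0, 'opening': 0.9962922785470554}
```

View pics/scene0.png

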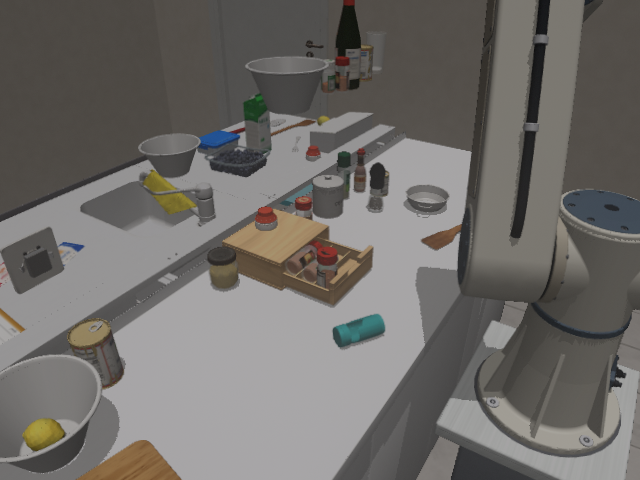

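View pics/top0.png

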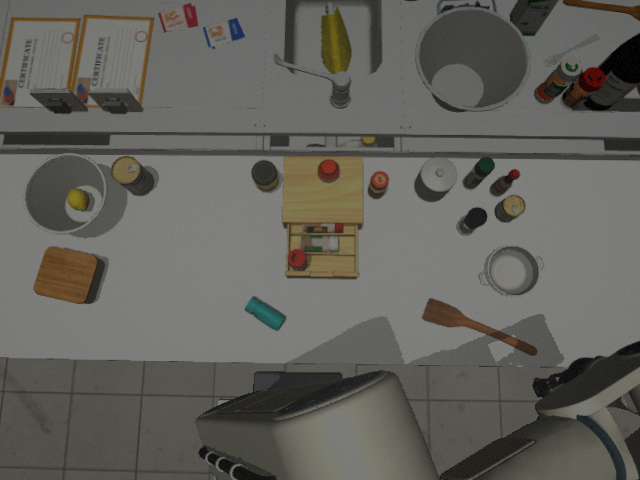

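The pictures show the chest around (322,190) in the top view, with the drawer open below it. The red-capped standing jar is at (297,259), in the front lane at its left (+y) end. The white-capped jar lies in the middle lane, and the turquoise decoy is at (265,312).

```bash
python3 - <<'E'
import cv2
a=cv2.imread("pics/top0.png")[145:290,240:400]
cv2.imwrite("pics/c1.png",cv2.resize(a,None,fx=4.1,fy=4.1,interpolation=cv2.INTER_CUBIC)) 
a=cv2.imread("pics/scene0.png")[195:305,210:380]
cv2.imwrite("pics/c2.png",cv2.resize(a,None,fx=4.5,fy=4.5,interpolation=cv2.INTER_CUBIC))
E
```

```text
(no output)
```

View pics/c1.png

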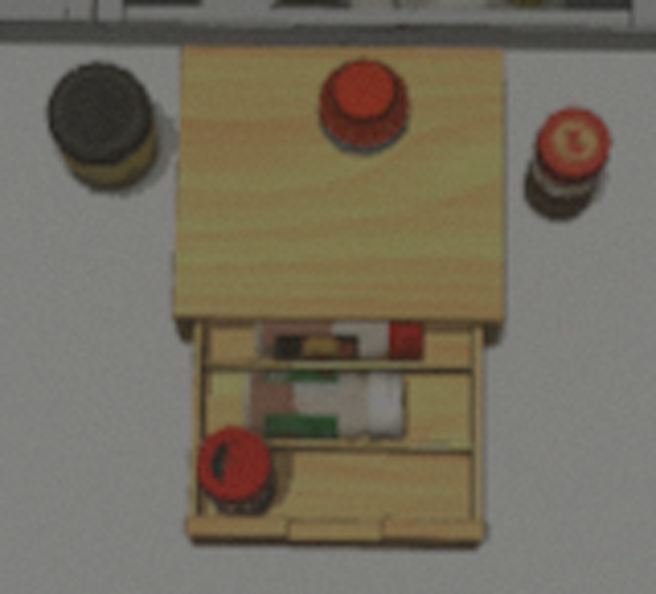

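View pics/c2.png

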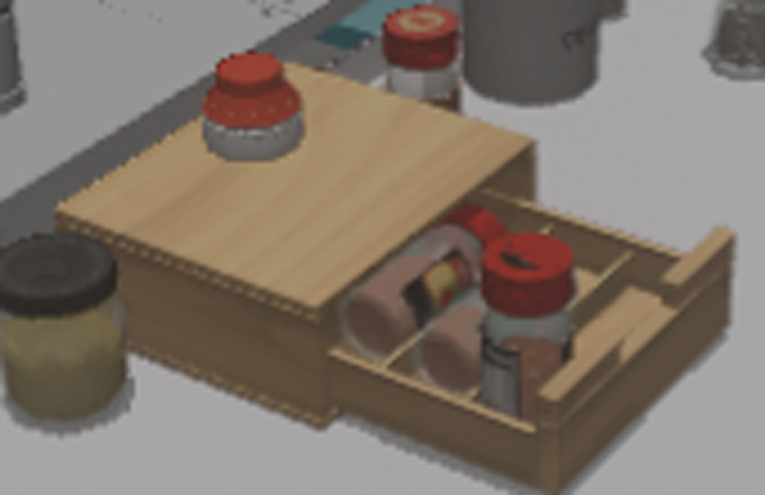

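In the top crop the cap centre is at (236,463). The chest-top corners are at (174,319), (505,319), (182,46) and (503,46), and the panel top runs from (188,530) to (486,532). In the scene crop the cap centre is at (527,253).

```bash
python3 - <<'E'
from h import *
t=lambda u,v,z:atz("top",((u+.5)/4.1-.5+240,(v+.5)/4.1-.5+145),z)
s=lambda u,v,z:atz("scene",((u+.5)/4.5-.5+210,(v+.5)/4.5-.5+195),z)
for n,p in dict(FL=(174,319,80),FR=(505,319,80),BL=(182,46,80),BR=(503,46,80),cap=(236,463,120),PL=(188,522,69),PR=(485,524,69),PLf=(187,540,69),PRf=(485,540,69),whitecap_end=(405,405,37),lbase=(247,405,37),div=(203,445,37),divR=(475,450,37),jam=(101,113,86)).items(): print(n,t(*p).round(1))
for n,p in dict(FL=(320,306,80),FR=(535,143,80),BL=(57,210,80),cap=(527,253,120),PLf=(553,402,69),PRf=(733,235,69)).items(): print("s",n,s(*p).round(1))
E
```

```text
FL [584.5   4.6  80. ]
FR [ 586.9 -196.4   80. ]
BL [759.8   4.6  80. ]
BR [ 761.8 -195.8   80. ]
cap [489.9 -37.4 120. ]
PL [462.   -6.5  69. ]
PR [ 463.  -184.8   69. ]
PLf [451.1  -6.1  69. ]
PRf [ 453.4 -184.8   69. ]
whitecap_end [ 541.3 -137.2   37. ]
lbase [540.1 -38.8  37. ]
div [514.5 -11.9  37. ]
divR [ 513.4 -180.8   37. ]
jam [713.3  52.9  86. ]
s FL [582.5   7.9  80. ]
s FR [ 580.2 -185.4   80. ]
s BL [753.4  10.2  80. ]
s cap [489.7 -34.1 120. ]
s PLf [452.9   0.8  69. ]
s PRf [ 451.5 -175.3   69. ]
```

Call:
play_rows(rows=[{"dp":[0,0,0],"turn":[0,0,0.9],"fingers":1},{"dp":[0,0,0],"turn":[0,0,0.9],"fingers":1},{"dp":[0,0,0],"turn":[0,0,0.9],"fingers":1},{"dp":[0,0,0],"turn":[0,0,0.9],"fingers":1},{"dp":[0.3,-0.7,0],"turn":[0,0,0],"fingers":1}])

```text
clock: 0.52
eef_pos: [247.5, -553.3, 231.0]
tcp_rot: [3.139, 0.0, 0.004]
contact_force: [0.5, 1.3, 0.0]
opening: 0.297
grasp_force: 0.0
```

Call:
play_rows(rows=[{"dp":[0.35,-0.8,0],"turn":[0,0,0],"fingers":1},{"dp":[0.35,-0.8,0],"turn":[0,0,0],"fingers":1},{"dp":[0.35,-0.8,0],"turn":[0,0,0],"fingers":1},{"dp":[0.35,-0.8,0],"turn":[0,0,0],"fingers":1},{"dp":[0.35,-0.8,0],"turn":[0,0,0],"fingers":1}])

```text
clock: 0.93
eef_pos: [316.8, -387.7, 231.0]
tcp_rot: [-3.141, 0.0, 0.011]
contact_force: [0.6, -0.3, -0.3]
opening: -0.0
grasp_force: 0.0
```

Call:
play_rows(rows=[{"dp":[0.35,-0.8,0],"turn":[0,0,0],"fingers":1},{"dp":[0.35,-0.8,0],"turn":[0,0,0],"fingers":1},{"dp":[0.35,-0.8,0],"turn":[0,0,0],"fingers":1},{"dp":[0.35,-0.8,0],"turn":[0,0,0],"fingers":1},{"dp":[0.35,-0.8,0],"turn":[0,0,0],"fingers":1}])

```text
clock: 1.35
eef_pos: [384.9, -226.9, 231.2]
tcp_rot: [-3.142, 0.0, 0.012]
contact_force: [0.4, -0.4, 0.3]
opening: -0.0
grasp_force: 0.0
```

Call:
play_rows(rows=[{"dp":[0.35,-0.8,0],"turn":[0,0,0],"fingers":1},{"dp":[0.35,-0.8,0],"turn":[0,0,0],"fingers":1},{"dp":[0.35,-0.8,0],"turn":[0,0,0],"fingers":1},{"dp":[0.35,-0.8,0],"turn":[0,0,0],"fingers":1},{"dp":[0.35,-0.8,0],"turn":[0,0,0],"fingers":1}])

```text
clock: 1.77
eef_pos: [453.1, -66.0, 231.2]
tcp_rot: [3.142, 0.0, 0.012]
contact_force: [0.8, -0.8, 0.2]
opening: 0.003
grasp_force: 0.0
```

Call:
play_rows(rows=[{"dp":[0.35,-0.8,0],"turn":[0,0,0],"fingers":1},{"dp":[0.35,-0.8,0],"turn":[0,0,0],"fingers":1},{"dp":[0.1,-0.7,0],"turn":[0,0,0],"fingers":1},{"dp":[0,0,0],"turn":[0,0,0],"fingers":1},{"dp":[0,0,0],"turn":[0,0,0],"fingers":1}])

```text
clock: 2.18
eef_pos: [483.7, 25.9, 230.9]
tcp_rot: [3.142, 0.001, 0.015]
contact_force: [0.3, -0.4, 0.0]
opening: -0.001
grasp_force: 0.0
```

Call:
play_rows(rows=[{"dp":[0.15,0,0.6],"turn":[0,0,0],"fingers":1},{"dp":[0,0,0.8],"turn":[0,0,0],"fingers":1},{"dp":[0,0,0.8],"turn":[0,0,0],"fingers":1},{"dp":[0,0,0.65],"turn":[0,0,0],"fingers":1},{"dp":[0,0,0.3],"turn":[0,0,0],"fingers":1}])

```text
clock: 2.6
eef_pos: [487.4, 23.4, 102.2]
tcp_rot: [3.141, 0.005, 0.011]
contact_force: [-1.1, -0.2, 0.3]
opening: -0.001
grasp_force: 0.0
```

Call:
play_rows(rows=[{"dp":[0,0,0],"turn":[0,0,0],"fingers":1},{"dp":[0,0.1,0],"turn":[0,0,0],"fingers":1},{"dp":[0,0.1,0],"turn":[0,0,0],"fingers":1},{"dp":[0,0.1,0],"turn":[0,0,0],"fingers":1},{"dp":[0,0.1,0],"turn":[0,0,0],"fingers":1}])

```text
clock: 3.02
eef_pos: [490.8, 8.0, 106.5]
tcp_rot: [3.142, -0.002, 0.012]
contact_force: [0.1, 0.3, -1.8]
opening: 0.003
grasp_force: 0.0
```

Call:
play_rows(rows=[{"dp":[0,0.15,0],"turn":[0,0,0],"fingers":1},{"dp":[0,0.15,0],"turn":[0,0,0],"fingers":1},{"dp":[0,0.15,0],"turn":[0,0,0],"fingers":1},{"dp":[0,0.15,0],"turn":[0,0,0],"fingers":1},{"dp":[0,0,0],"turn":[0,0,0],"fingers":1}])

```text
clock: 3.43
eef_pos: [490.3, -16.4, 105.4]
tcp_rot: [3.141, -0.0, 0.011]
contact_force: [0.2, -0.2, 0.1]
opening: -0.001
grasp_force: 0.0
```

```bash
python3 - <<'E'
from h import *
g=grab("scene","pics/s1.png"); t=grab("top","pics/t1.png")
a=cv2.imread("pics/s1.png")[150:310,200:400]; b=cv2.imread("pics/t1.png")[145:305,240:400]
f=lambda i:cv2.resize(i,None,fx=2.2,fy=2.2,interpolation=cv2.INTER_CUBIC)
cv2.imwrite("pics/c3.png",np.hstack([f(a),f(b)]))
E
```

```text
(no output)
```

View pics/c3.png

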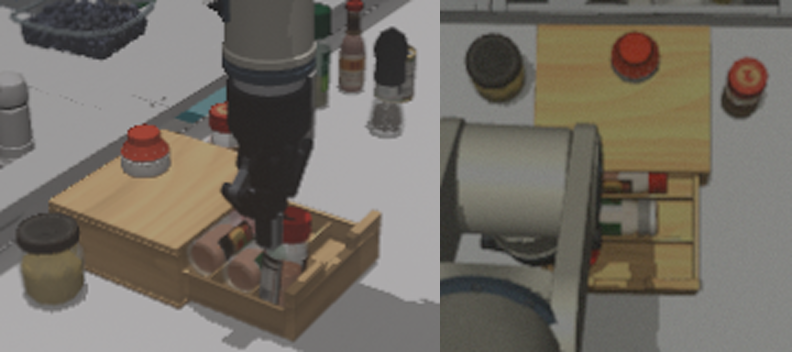

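The finger is at the jar's +y side at cap height and lined up with the lane, so I'll keep pushing.

Call:
play_rows(rows=[{"dp":[0,0.12,0],"turn":[0,0,0],"fingers":1},{"dp":[0,0.12,0],"turn":[0,0,0],"fingers":1},{"dp":[0,0.12,0],"turn":[0,0,0],"fingers":1},{"dp":[0,0.12,0],"turn":[0,0,0],"fingers":1},{"dp":[0,0,0],"turn":[0,0,0],"fingers":1}])

```text
clock: 3.95
eef_pos: [490.6, -35.3, 105.3]
tcp_rot: [3.141, -0.0, 0.011]
contact_force: [0.6, 0.5, -0.2]
opening: -0.002
grasp_force: 0.0
```

```bash
python3 - <<'E'
from h import *
g=grab("scene","pics/s2.png"); t=grab("top","pics/t2.png")
a=cv2.imread("pics/s2.png")[150:310,200:400]; b=cv2.imread("pics/t2.png")[145:305,240:400]
f=lambda i:cv2.resize(i,None,fx=2.2,fy=2.2,interpolation=cv2.INTER_CUBIC)
cv2.imwrite("pics/c4.png",np.hstack([f(a),f(b)]))
E
```

```text
(no output)
```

View pics/c4.png

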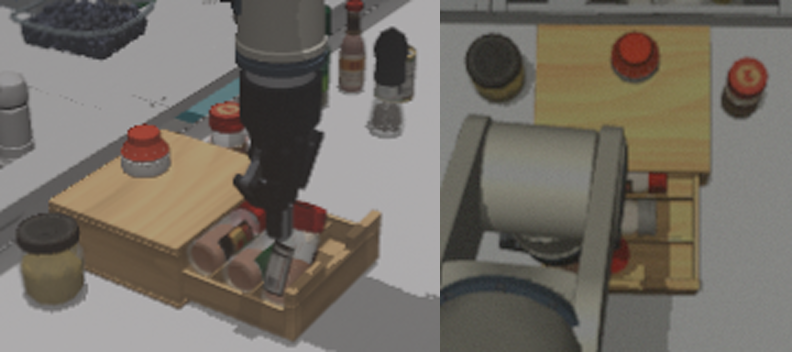

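The jar is leaning clearly towards -y, so it is tipping and not sliding. I'll push a bit more.

Call:
play_rows(rows=[{"dp":[0,0.12,0],"turn":[0,0,0],"fingers":1},{"dp":[0,0.12,0],"turn":[0,0,0],"fingers":1},{"dp":[0,0.12,0],"turn":[0,0,0],"fingers":1},{"dp":[0,0.12,0],"turn":[0,0,0],"fingers":1},{"dp":[0,0.12,0],"turn":[0,0,0],"fingers":1}])

```text
clock: 4.47
eef_pos: [490.8, -59.1, 105.3]
tcp_rot: [3.142, -0.0, 0.012]
contact_force: [0.4, -0.1, -0.5]
opening: -0.001
grasp_force: 0.0
```

Call:
play_rows(rows=[{"dp":[0,0,0],"turn":[0,0,0],"fingers":1},{"dp":[0,0,0],"turn":[0,0,0],"fingers":1},{"dp":[0,0,-0.5],"turn":[0,0,0],"fingers":1},{"dp":[0,0,-0.8],"turn":[0,0,0],"fingers":1},{"dp":[-0.5,0,-0.5],"turn":[0,0,0],"fingers":1}])

```text
clock: 4.88
eef_pos: [474.1, -58.9, 179.6]
tcp_rot: [3.141, -0.004, 0.012]
contact_force: [0.3, -0.2, 1.6]
opening: -0.002
grasp_force: 0.0
```

Call:
play_rows(rows=[{"dp":[-0.8,0.3,0],"turn":[0,0,0],"fingers":1},{"dp":[-0.8,0.3,0],"turn":[0,0,0],"fingers":1},{"dp":[-0.8,0.2,0],"turn":[0,0,0],"fingers":1},{"dp":[0,0,0],"turn":[0,0,0],"fingers":1},{"dp":[0,0,0],"turn":[0,0,0],"fingers":1}])

```text
clock: 5.3
eef_pos: [374.0, -92.0, 177.5]
tcp_rot: [3.142, -0.0, 0.01]
contact_force: [0.1, 0.7, 0.1]
opening: 0.0
grasp_force: 0.0
```

```bash
python3 - <<'E'
from h import *
g=grab("scene","pics/s3.png"); t=grab("top","pics/t3.png")
a=cv2.imread("pics/s3.png")[150:310,200:400]; b=cv2.imread("pics/t3.png")[145:305,240:400]
f=lambda i:cv2.resize(i,None,fx=2.2,fy=2.2,interpolation=cv2.INTER_CUBIC)
cv2.imwrite("pics/c5.png",np.hstack([f(a),f(b)]))
E
```

```text
(no output)
```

View pics/c5.png

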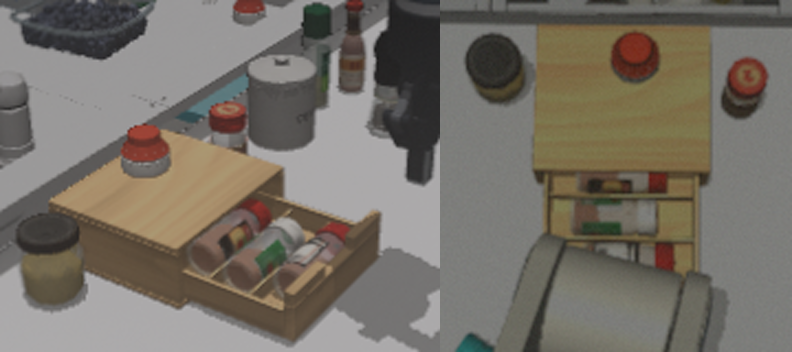

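The jar lies flat in the front lane and nothing else has moved. Next I'll lower the fingers in front of the panel.

Call:
play_rows(rows=[{"dp":[0.5,0.1,0.6],"turn":[0,0,0],"fingers":1},{"dp":[0.5,0,0.8],"turn":[0,0,0],"fingers":1},{"dp":[0,0,0.8],"turn":[0,0,0],"fingers":1},{"dp":[0,0,0.8],"turn":[0,0,0],"fingers":1},{"dp":[0,0,0.55],"turn":[0,0,0],"fingers":1}])

```text
clock: 5.82
eef_pos: [415.8, -94.9, 32.6]
tcp_rot: [-3.141, 0.001, 0.013]
contact_force: [-0.6, 0.1, -0.7]
opening: -0.001
grasp_force: 0.0
```

Call:
play_rows(rows=[{"dp":[0,0,0.1],"turn":[0,0,0],"fingers":1},{"dp":[0.15,0,0],"turn":[0,0,0],"fingers":1},{"dp":[0.15,0,0],"turn":[0,0,0],"fingers":1},{"dp":[0.1,0,0],"turn":[0,0,0],"fingers":1},{"dp":[0.1,0,0],"turn":[0,0,0],"fingers":1}])

```text
clock: 6.23
eef_pos: [437.5, -95.4, 32.7]
tcp_rot: [3.141, -0.003, 0.012]
contact_force: [0.5, -0.4, 0.1]
opening: 0.003
grasp_force: 0.0
```

Call:
play_rows(rows=[{"dp":[0.1,0,0],"turn":[0,0,0],"fingers":1},{"dp":[0.1,0,0],"turn":[0,0,0],"fingers":1},{"dp":[0.1,0,0],"turn":[0,0,0],"fingers":1},{"dp":[0.1,0,0],"turn":[0,0,0],"fingers":1},{"dp":[0.1,0,0],"turn":[0,0,0],"fingers":1}])

```text
clock: 6.65
eef_pos: [455.4, -94.9, 31.4]
tcp_rot: [-3.142, 0.0, 0.012]
contact_force: [-2.3, 0.3, 0.7]
opening: 0.001
grasp_force: 0.8
```

Call:
play_rows(rows=[{"dp":[0.12,0,0],"turn":[0,0,0],"fingers":1},{"dp":[0.12,0,0],"turn":[0,0,0],"fingers":1},{"dp":[0.12,0,0],"turn":[0,0,0],"fingers":1},{"dp":[0.12,0,0],"turn":[0,0,0],"fingers":1},{"dp":[0.12,0,0],"turn":[0,0,0],"fingers":1}])

```text
clock: 7.07
eef_pos: [479.7, -94.7, 31.2]
tcp_rot: [-3.142, 0.0, 0.012]
contact_force: [-1.9, -1.3, -0.4]
opening: 0.004
grasp_force: 0.7
```

Call:
play_rows(rows=[{"dp":[0.12,0,0],"turn":[0,0,0],"fingers":1},{"dp":[0.12,0,0],"turn":[0,0,0],"fingers":1},{"dp":[0.12,0,0],"turn":[0,0,0],"fingers":1},{"dp":[0.12,0,0],"turn":[0,0,0],"fingers":1},{"dp":[0.12,0,0],"turn":[0,0,0],"fingers":1}])

```text
clock: 7.48
eef_pos: [503.7, -94.4, 31.2]
tcp_rot: [3.142, 0.0, 0.012]
contact_force: [-1.7, -0.3, 0.1]
opening: 0.0
grasp_force: 0.7
```

Call:
play_rows(rows=[{"dp":[0.12,0,0],"turn":[0,0,0],"fingers":1},{"dp":[0.12,0,0],"turn":[0,0,0],"fingers":1},{"dp":[0.12,0,0],"turn":[0,0,0],"fingers":1},{"dp":[0.12,0,0],"turn":[0,0,0],"fingers":1},{"dp":[0.12,0,0],"turn":[0,0,0],"fingers":1}])

```text
clock: 7.9
eef_pos: [527.7, -94.1, 31.3]
tcp_rot: [3.142, -0.0, 0.012]
contact_force: [-0.8, -0.9, 0.3]
opening: 0.001
grasp_force: 0.7
```

Call:
play_rows(rows=[{"dp":[0.12,0,0],"turn":[0,0,0],"fingers":1},{"dp":[0.12,0,0],"turn":[0,0,0],"fingers":1},{"dp":[0.12,0,0],"turn":[0,0,0],"fingers":1},{"dp":[0.12,0,0],"turn":[0,0,0],"fingers":1},{"dp":[0.12,0,0],"turn":[0,0,0],"fingers":1}])

```text
clock: 8.32
eef_pos: [551.7, -93.8, 31.3]
tcp_rot: [-3.142, 0.0, 0.012]
contact_force: [-1.2, -0.4, 1.1]
opening: 0.001
grasp_force: 0.7
```

Call:
play_rows(rows=[{"dp":[0.1,0,0],"turn":[0,0,0],"fingers":1},{"dp":[0.1,0,0],"turn":[0,0,0],"fingers":1},{"dp":[0.1,0,0],"turn":[0,0,0],"fingers":1},{"dp":[0.06,0,0],"turn":[0,0,0],"fingers":1},{"dp":[0.04,0,0],"turn":[0,0,0],"fingers":1}])

```text
clock: 8.73
eef_pos: [567.7, -93.6, 31.3]
tcp_rot: [3.142, -0.0, 0.012]
contact_force: [-1.0, -0.9, 0.1]
opening: 0.0
grasp_force: 0.7
```

Call:
play_rows(rows=[{"dp":[0.03,0,0],"turn":[0,0,0],"fingers":1},{"dp":[0.03,0,0],"turn":[0,0,0],"fingers":1},{"dp":[0.03,0,0],"turn":[0,0,0],"fingers":1}])

```text
clock: 8.98
eef_pos: [570.8, -93.6, 31.3]
tcp_rot: [-3.142, 0.0, 0.012]
contact_force: [-1.9, -1.0, -0.4]
opening: -0.002
grasp_force: 0.6
```

Call:
play_rows(rows=[{"dp":[0.03,0,0],"turn":[0,0,0],"fingers":1},{"dp":[0.03,0,0],"turn":[0,0,0],"fingers":1}])

```text
clock: 9.15
eef_pos: [573.2, -93.6, 31.3]
tcp_rot: [-3.142, 0.0, 0.012]
contact_force: [-4.5, -0.5, 0.4]
opening: 0.0
grasp_force: 0.5
```

Call:
play_rows(rows=[{"dp":[0.03,0,0],"turn":[0,0,0],"fingers":1},{"dp":[0.03,0,0],"turn":[0,0,0],"fingers":1}])

```text
clock: 9.32
eef_pos: [573.1, -93.3, 30.7]
tcp_rot: [-3.141, 0.005, 0.012]
contact_force: [-13.4, -1.0, 4.2]
opening: 0.005
grasp_force: 0.0
```

The force rose sharply at x = 573 mm, which is the shut stop where I expected it. I'll back off.

Call:
play_rows(rows=[{"dp":[-0.2,0,0],"turn":[0,0,0],"fingers":1},{"dp":[-0.6,0,0],"turn":[0,0,0],"fingers":1},{"dp":[-0.8,0,0],"turn":[0,0,0],"fingers":1},{"dp":[-0.8,0,-0.4],"turn":[0,0,0],"fingers":1},{"dp":[-0.6,0,-0.8],"turn":[0,0,0],"fingers":1}])

```text
clock: 9.73
eef_pos: [450.7, -94.1, 76.9]
tcp_rot: [-3.14, 0.007, 0.012]
contact_force: [0.2, -0.1, 0.0]
opening: -0.003
grasp_force: 0.0
```

Call:
play_rows(rows=[{"dp":[0,0.6,-0.8],"turn":[0,0,0],"fingers":1},{"dp":[-0.3,0.8,-0.8],"turn":[0,0,0],"fingers":1},{"dp":[-0.3,0.8,-0.5],"turn":[0,0,0],"fingers":1},{"dp":[-0.3,0.8,0],"turn":[0,0,0],"fingers":1},{"dp":[-0.3,0.8,0],"turn":[0,0,0],"fingers":1}])

```text
clock: 10.15
eef_pos: [411.3, -245.9, 161.9]
tcp_rot: [3.139, -0.005, 0.012]
contact_force: [0.3, -0.2, 1.1]
opening: -0.001
grasp_force: 0.0
```

Call:
play_rows(rows=[{"dp":[-0.2,0.8,0],"turn":[0,0,0],"fingers":1},{"dp":[-0.2,0.8,0],"turn":[0,0,0],"fingers":1},{"dp":[-0.2,0.5,0],"turn":[0,0,0],"fingers":1},{"dp":[0,0,0],"turn":[0,0,0],"fingers":1},{"dp":[0,0,0],"turn":[0,0,0],"fingers":1}])

```text
clock: 10.57
eef_pos: [387.4, -329.0, 159.8]
tcp_rot: [3.141, -0.001, 0.009]
contact_force: [-0.6, 0.7, -0.6]
opening: 0.003
grasp_force: 0.0
```

```bash
python3 - <<'E'
from h import *
g=grab("scene","pics/s4.png"); t=grab("top","pics/t4.png")
a=cv2.imread("pics/s4.png")[150:350,200:400]; b=cv2.imread("pics/t4.png")[145:345,240:400]
f=lambda i:cv2.resize(i,None,fx=2.2,fy=2.2,interpolation=cv2.INTER_CUBIC)
cv2.imwrite("pics/c6.png",np.hstack([f(a),f(b)]))
E
```

```text
(no output)
```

View pics/c6.png

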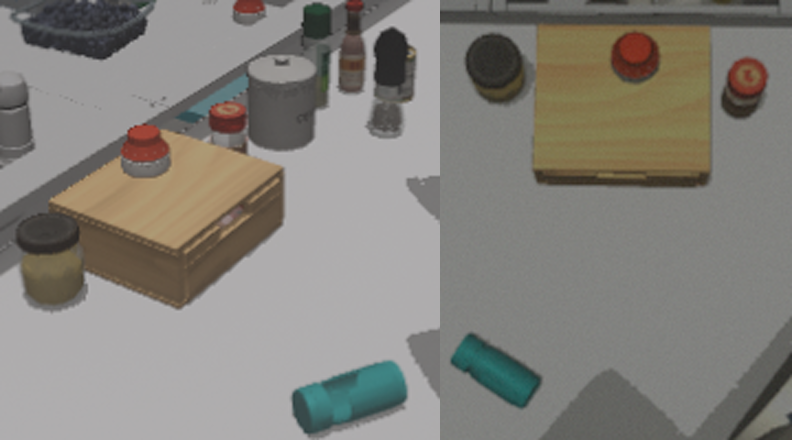

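The drawer front is flush with the chest, and everything else stands where it was.

```bash
python3 -c "
from rig import r
print(r.sign_off())"
```

```text
the job is handed in; nothing more can be done
None
```

The red-capped jar was tipped flat in its front lane, the drawer was pushed fully shut, nothing else moved, and I handed the job in at about 10.7 s.

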